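# Scrape the work plate clear

## Task

Pull the orange-handled scraper out of the tool holder and use its blade to push all three black plastic strips off the aluminium work plate into the yellow catch tray at its open end; do not touch the strips with the gripper or arm. Then set the scraper down, blade down, in the grey trough for used tools, lowering it right in before letting go rather than dropping it. Leave the other two tools standing in the holder, and do not shift the spray bottle or the red multimeter.

Things in the scene. Friction and masses are not known exactly. Their poses are not given: they have to be found in the camera images.
- scraper: Loose scraper, orange handle, white blade, 150 mm long, about 90 g, standing blade down in any one of the holder's pockets. Origin: middle of the blade's lower edge; z up the tool to the handle. Blade 75 mm wide (y), 10 mm thick (x), z 0 to 70 mm. Handle 36 mm wide (y), 18 mm thick (x), z 70 to 150 mm. A half turn about z looks the same.
- brush: Loose tool with a white handle and wooden blade 72 mm wide, 70 mm high, 10 mm thick; 150 mm long, handle 36 x 18 mm. Stands in another pocket of the holder. Axes as the scraper's. Leave it there.
- wedge: Loose tool with a green handle and steel blade 70 mm wide, 75 mm high, 10 mm thick; 150 mm long, handle 36 x 18 mm. Stands in another pocket of the holder. Axes as the scraper's. Leave it there.
- holder: Fixed black tool holder, base 150 (x) x 100 (y) mm, 70 mm high. Origin: centre of its underside, on the bench; z up. Three pockets at x = -55, 0, +55 mm, each open at the top, 14 mm (x) by 84 mm (y), inner floor at z = 6 mm. A tool in a pocket has its blade's width along the holder's y.
- station: Fixed work plate with catch tray. Origin on the bench under the plate's centre, z up; mm. Aluminium plate: top z = 35, x -95 to 100, y -80 to 80. Blue side rails (inner faces y = +-80) and rear rail (inner face x = 100), tops z = 50. Open at x = -95, dropping into the yellow tray: floor z = 4, x -214 to -95, y -80 to 80; end wall 30 high, side walls are the rails.
- strip1: Loose black plastic strip (piece of broken bezel), 60 x 18 x 14 mm (x, y, z), 20 g. Origin: its centre. Starts lying on the plate.
- strip2: As strip1.
- strip3: As strip1.
- trough: Fixed grey open trough for used tools, outside 62 (x) x 122 (y) x 75 (z) mm, walls and floor 6 mm (inside 50 x 110 mm). Origin: centre of its underside, on the bench; z up. The scraper goes in with its blade's width along the trough's y; it may lean on the rim.
- lamp: Fixed slim white stand lamp behind the plate's rear rail, an obstacle: upright post up to 24 mm thick, 300 mm high, on a disc of 60 mm diameter. Origin: centre of its underside.
- bottle: Bystander: loose green spray bottle with orange head, 66 mm diameter, 185 mm high. Origin: centre of its underside.
- meter: Bystander: loose red multimeter standing upright, 42 (x) x 82 (y) x 150 (z) mm. Origin: centre of its underside.
Things that resemble listed ones, but are neither listed nor needed, are in the scene too. Leave any blue look-alike of the scraper alone. What is shaped like the brush but blue is not meant.

How it is judged:
By the outcome, as a careful person would: the job done as asked, in the order asked, and still so for the second after the job is handed in, with the robot touching nothing.
It also fails if it takes over 54 s, if anything falls off the work surface, if the arm or the gripper's body presses on something with over 40 N, if the wrist force passes 120 N, or if a joint passes its speed limit or range.

## Robot

A 7-joint arm with a two-finger parallel gripper is mounted at the origin on the work surface. World frame = base frame: x ahead of the robot, y to its left, z up, the work surface at z = 0. Lengths are in m, angles in rad, forces in N, time in s.
With the tool pointing down it reaches from about 0.425 to 0.8 m from the base axis. Payload 8.3 kg.
Tool frame: the origin (TCP) lies on the centre line of the jaws, within the pads' length; the fingertips stand 14 mm ahead of it and the grasp point (between the pads) lies 5 mm behind it; z points along the fingers, y is the direction in which the jaws open and shut (so a half turn about z gives the same grasp; the last joint's range is limited). The gripper opens to 85 mm and grips with 20 to 120 N. Pads are 22 mm wide; open, the fingers measure 114 mm over their backs; the gripper's body (76 mm by 85 mm) begins 54 mm behind the grasp point. The pads swing forward as they close: fully open they stand 13 mm farther back than shut.
Start: joints at [1.114, 0.383, 0.016, 1.37, -0.006, 1.388, -0.046], TCP at [0.24, -0.577, 0.245] pointing down, gripper open.
Joint ranges: [-2.95, 2.95], [-0.25, 2.06], [-1.52, 1.56], [0.18, 2.33], [-1.44, 4.58], [0.02, 2.06], [-3.01, 3.01]. Speed limits (rad/s): [2.39, 2.39, 3.01, 3.01, 3.14, 3.14, 3.14].

## Interface

Orientations are given as [roll, pitch, yaw] about the fixed x, y, z axes, in that order (R = Rz(yaw) Ry(pitch) Rx(roll)).
In Python, from workcell import arm gives the robot as it stands.
- The arm moves only by the tool step_arm, never from a script. Its argument "moves" is a list of rows, each an object of numbers: "dx", "dy", "dz": the shift along the tool's x, y, z in cm; "rx", "ry", "rz": the turn, a rotation vector about the tool's x, y, z in degrees. In form: [{"dx": .., "dy": .., "dz": .., "rx": .., "ry": .., "rz": ..}, ...]. A call has exactly 5 rows; each row is the pose to reach, as a shift and turn from the pose commanded when the call began, along the tool's axes at that moment; what a row does not reach only later rows make up. A row lasts 1/8 s, in which the tool goes at most 62.5 mm and 10.7 degrees, less where a joint would pass 70% of its speed; a pose out of reach is approached as far as the arm can. A call with a gripper value outside its range is refused whole. "jaw" is the finger opening in cm, from 0 to 8.54, set as the call begins (left out, the last holds). The fingers move at their own pace and stop on an object; "grip_force" is the grip in N (left out, the last holds). Time passes only in rows, so rows that repeat a pose let the fingers close, or fill a call up. It gives the time, the measured TCP pose, the force and the opening at its end, in the units of the state.
- arm.read_state(): the state, without advancing time (a new reading comes with each control period).
- arm.get_image(name): name is "side" or "top"; returns a dict with "pixels" (384x512x3 uint8, blue, green, red), "fx", "fy", "cx", "cy" (pixels), "R" (3x3) and "t" (3): a world point X has camera coordinates R X + t. Camera axes: x right, y down, z forward; pixel columns grow to the right and rows downward; lengths in m; the calibration is good to about 2 mm. A picture is of the moment at which its call begins. There is no depth.
- arm.hand_in(): hands the job in, once; it reports no verdict.
The state is a dict: "time": time; "qpos": joint angles; "joint_velocities": joint speeds; "joint_torque": joint torques, N m; "ee_pos": TCP position; "eef_rot": TCP orientation; "ft_force": force on the tool from outside, world axes, zero at the start; "moment": the same for the moment, N m; "gripper_width": finger opening in m.
Only numpy, scipy, OpenCV 4.12 (cv2) and the standard library are available. Lean on these libraries where they do the work, as an engineer would, in place of code of your own. Each camera call takes 0.05 s, during which the arm holds its last target.

## Working session

There is one attempt and no reset: what is moved stays moved. The work goes in short steps, Python scripts to look and compute and a tool call to move; the robot and the scene stay as the last step left them, time stands still between calls to the robot, and variables do not carry over. Pictures are saved under pics/ and viewed, and the job is handed in when it is done.

Besides the shell and the picture viewer there is one more tool, called after ">>>" in YAML: its name, and indented under it one key for each argument. step_arm: Moves the arm, as the interface text tells. Its arguments: {"type":"object","properties":{"moves":{"type":"array"},"jaw":{"type":"number"},"grip_force":{"type":"number"}},"required":["moves"]}

```bash
mkdir -p pics; ls; cat > h.py <<'E'
import numpy as np, cv2
from workcell import arm
def shot(n,tag):
    im=arm.get_image(n); cv2.imwrite(f'pics/{tag}.png',cv2.resize(np.array(im['pixels']),None,fx=1.5,fy=1.5,interpolation=cv2.INTER_CUBIC))
    return im
def ray(im,u,v):
    R=np.array(im['R']);t=np.array(im['t']);c=-R.T@t
    d=R.T@np.array([(u-im['cx'])/im['fx'],(v-im['cy'])/im['fy'],1]);return c,d
def onz(im,u,v,z):
    c,d=ray(im,u,v);return c+d*(z-c[2])/d[2]
def proj(im,X):
    p=np.array(im['R'])@np.array(X)+np.array(im['t']);return np.array([im['fx']*p[0]/p[2]+im['cx'],im['fy']*p[1]/p[2]+im['cy']])
E
python3 - <<'E'
from h import *
import pickle
for n in ('top','side'):
    im=shot(n,n+'0'); pickle.dump(im,open(n+'0.pkl','wb')); R=np.array(im['R']);print(n,im['fx'],im['cx'],im['cy'],-R.T@np.array(im['t']),R.round(3).tolist())
print(arm.read_state())
E
```

```text
pics
top 351.2121190065204 254.61446873956433 182.93548408909155 [ 0.40451822 -0.07399602  0.90951946] [[-0.006, -1.0, 0.0], [-0.987, 0.006, -0.163], [0.163, -0.001, -0.987]]
side 399.1165319997173 256.5942825782778 190.31798454868763 [0.02982287 0.43974677 0.81189216] [[-0.682, -0.731, 0.005], [-0.542, 0.501, -0.675], [0.491, -0.463, -0.738]]
{'time': 0.1, 'qpos': array([ 1.1140517 ,  0.38416803,  0.01638276,  1.37109812, -0.00633156,
        1.38819788, -0.04650723]), 'joint_velocities': array([ 7.89742377e-05, -2.77994810e-03,  1.32268727e-03, -9.56740257e-04,
        7.99873174e-04, -2.74390423e-04,  8.97418353e-04]), 'joint_torque': array([ 3.79505334e-03, -6.29131937e+01,  8.47394932e-01, -3.72754955e+01,
        1.65380014e-02,  1.05084226e-02, -4.19573530e-05]), 'ee_pos': array([ 0.23970557, -0.57671788,  0.24434798]), 'eef_rot': array([-3.13976946e+00,  3.96719414e-07,  3.93887574e-01]), 'ft_force': array([-0.45450368,  0.49479712,  0.04006726]), 'moment': array([ 0.01358044, -0.03438253,  0.02056182]), 'gripper_width': 0.08571438804764808}
```

View pics/top0.png

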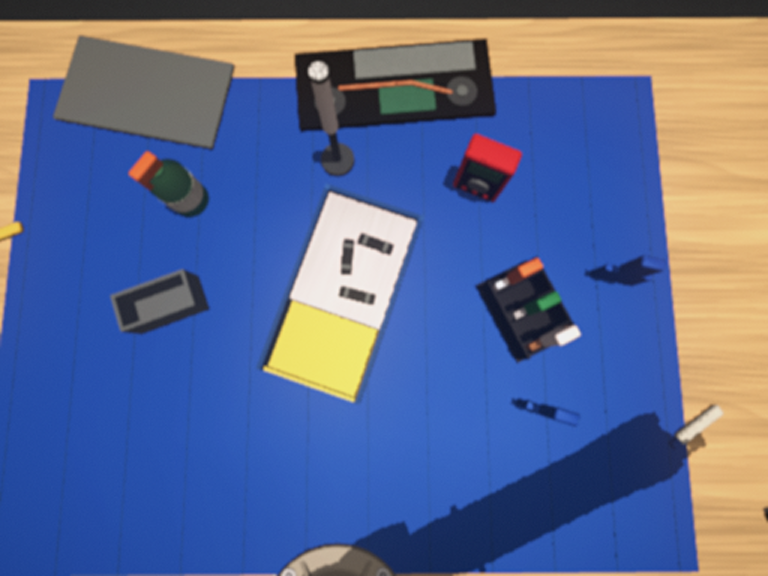

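View pics/side0.png

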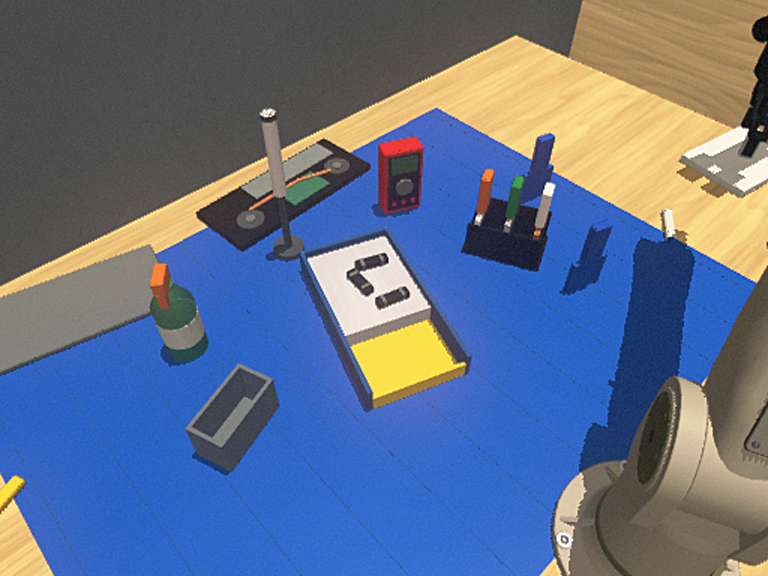

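```bash
cat > m.py <<'E'
from h import *
import pickle
T=pickle.load(open('top0.pkl','rb'));S=pickle.load(open('side0.pkl','rb'))
def hsv(im): return cv2.cvtColor(np.array(im['pixels']),cv2.COLOR_BGR2HSV)
def blobs(im,lo,hi,amin=25):
    m=cv2.inRange(hsv(im),lo,hi);c,_=cv2.findContours(m,cv2.RETR_EXTERNAL,cv2.CHAIN_APPROX_NONE)
    return [k for k in c if cv2.contourArea(k)>amin]
def wrect(im,c,z):
    P=np.array([onz(im,*p[0],z)[:2] for p in c],np.float32)
    r=cv2.minAreaRect(P*1000); return np.round(r[0]),np.round(r[1]),round(r[2],1)
if __name__=='__main__':
  for nm,lo,hi,z in [('yellow',(22,120,120),(35,255,255),.004),('plate',(0,0,165),(180,60,255),.035),('orange',(4,150,120),(16,255,255),.156),('green',(55,120,60),(80,255,255),.156),('red',(172,150,100),(180,255,255),.15),('red0',(0,150,100),(4,255,255),.15)]:
    for n,im in (('T',T),('S',S)):
      for c in blobs(im,lo,hi): print(nm,n,cv2.boundingRect(c),cv2.contourArea(c),wrect(im,c,z))
  a=np.array(T['pixels']);b=np.array(S['pixels'])
  cv2.imwrite('pics/c1.png',np.hstack([cv2.resize(a[165:245,310:390],(400,400),interpolation=cv2.INTER_CUBIC),cv2.resize(b[105:185,300:380],(400,400),interpolation=cv2.INTER_CUBIC)]))
  cv2.imwrite('pics/c2.png',np.hstack([cv2.resize(a[120:270,170:290],(320,400),interpolation=cv2.INTER_CUBIC),cv2.resize(a[170:230,70:140],(467,400),interpolation=cv2.INTER_CUBIC)]))
E
python3 m.py
```

```text
yellow T (176, 201, 76, 66) 2920.0 (array([427.,  30.]), array([162., 124.]), 70.8)
yellow T (0, 149, 13, 9) 55.5 (array([639., 584.]), array([15., 34.]), 19.3)
yellow S (0, 317, 16, 22) 119.5 (array([642., 575.]), array([29., 50.]), 70.4)
yellow S (234, 214, 76, 52) 1998.0 (array([430.,  15.]), array([163., 109.]), 70.5)
plate T (188, 365, 44, 19) 342.5 (array([103.,  32.]), array([ 26., 106.]), 20.1)
plate T (452, 271, 30, 23) 199.0 (array([ 303., -585.]), array([16., 83.]), 34.9)
plate T (370, 217, 17, 14) 118.0 (array([ 447., -381.]), array([21., 40.]), 25.4)
plate T (193, 128, 85, 92) 4674.5 (array([576., -27.]), array([162., 197.]), 70.7)
plate T (206, 41, 12, 12) 94.0 (array([923.,  39.]), array([32., 30.]), 0.6)
plate S (370, 317, 21, 65) 501.5 (array([87., 57.]), array([ 30., 131.]), 24.1)
plate S (453, 273, 18, 18) 172.5 (array([  44., -192.]), array([33., 40.]), 19.9)
plate S (205, 158, 82, 66) 3082.0 (array([576., -29.]), array([156., 196.]), 70.4)
plate S (442, 139, 8, 19) 79.5 (array([ 293., -570.]), array([17., 83.]), 33.9)
plate S (362, 122, 8, 9) 42.0 (array([ 516., 
[... 545 characters left out ...]
5) 52.5 (array([825., -49.]), array([ 8., 77.]), 4.0)
orange S (100, 176, 13, 30) 216.5 (array([693., 274.]), array([26., 94.]), 60.7)
orange S (318, 113, 11, 30) 158.0 (array([ 513., -253.]), array([ 18., 123.]), 34.4)
green T (357, 195, 17, 12) 110.5 (array([ 489., -313.]), array([18., 35.]), 25.7)
green S (337, 135, 9, 11) 41.0 (array([ 449., -247.]), array([16., 41.]), 29.7)
green S (341, 117, 8, 9) 37.5 (array([ 489., -314.]), array([16., 35.]), 25.6)
red T (311, 90, 36, 27) 524.5 (array([ 714., -244.]), array([78., 40.]), 66.4)
red S (252, 99, 29, 43) 177.0 (array([ 644., -171.]), array([ 78., 185.]), 44.7)
red0 S (253, 91, 29, 17) 188.5 (array([ 709., -238.]), array([83., 74.]), 50.9)
```

View pics/c1.png

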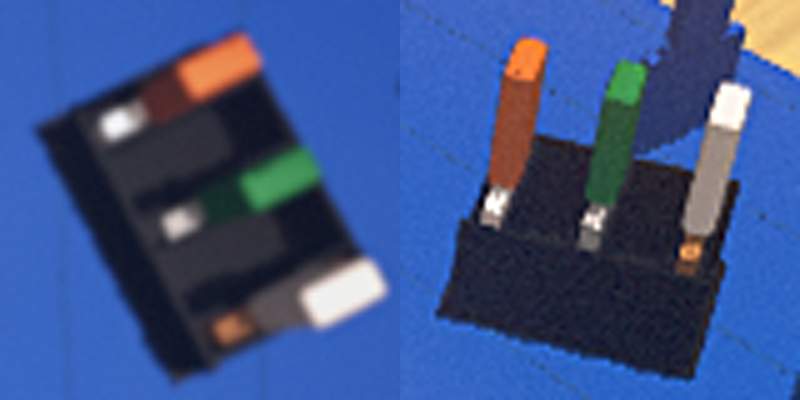

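View pics/c2.png

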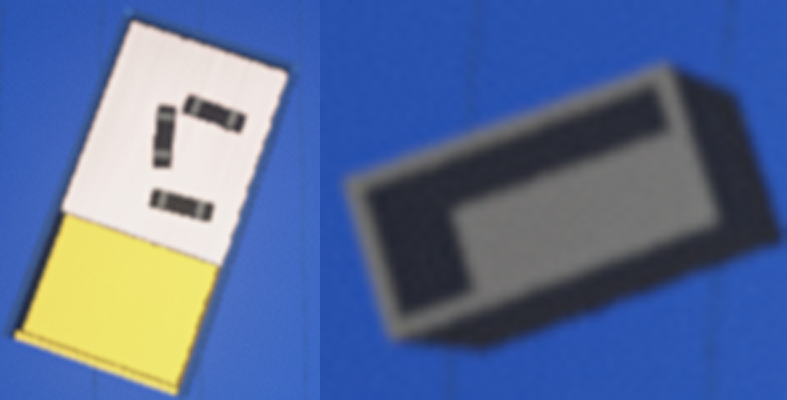

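```bash
cat > st.py <<'E'
from h import *
A=np.radians(-19.3); ex=np.array([np.cos(A),np.sin(A)]); ey=np.array([-ex[1],ex[0]])
O=np.array([.5740,-.0268])
def tost(P): d=np.array(P)[:2]-O; return np.array([d@ex,d@ey])*1000
def tow(x,y): return O+(x*ex+y*ey)/1000
E
cat > m2.py <<'E'
from m import *; from st import *
for n,im in (('T',T),('S',S)):
    # station edges check
    for nm,lo,hi,z in (('pl',(0,0,165),(180,60,255),.035),('ye',(22,120,120),(35,255,255),.004)):
        c=max(blobs(im,lo,hi,1000),key=cv2.contourArea)
        P=np.array([tost(onz(im,*p[0],z)) for p in c]);print(n,nm,P.min(0).round(),P.max(0).round())
    m=cv2.inRange(hsv(im),(0,0,0),(180,255,90))
    pl=max(blobs(im,(0,0,165),(180,60,255),1000),key=cv2.contourArea)
    mk=np.zeros_like(m);cv2.fillPoly(mk,[cv2.convexHull(pl)],255);mk=cv2.erode(mk,np.ones((5,5)))
    m=cv2.morphologyEx(m&mk,cv2.MORPH_CLOSE,np.ones((5,5)))
    for c in cv2.findContours(m,cv2.RETR_EXTERNAL,cv2.CHAIN_APPROX_NONE)[0]:
        if cv2.contourArea(c)<20: continue
        r=wrect(im,c,.045);P=np.array([tost(onz(im,*p[0],.045)) for p in c])
        print(n,'strip',r,'st',tost(np.array(r[0])/1000).round(),P.min(0).round(),P.max(0).round())
    # trough grey
    lim=((60,160,150,240) if n=='T' else (115,235,195,320))
    m=cv2.inRange(hsv(im),(0,0,25),(180,70,190));mk=np.zeros_like(m);mk[lim[1]:lim[3],lim[0]:lim[2]]=255
    for c in cv2.findContours(m&mk,cv2.RETR_EXTERNAL,cv2.CHAIN_APPROX_NONE)[0]:
        if cv2.contourArea(c)>300: print(n,'trough all',cv2.boundingRect(c),wrect(im,c,.075))
    m=cv2.inRange(hsv(im),(0,0,70),(180,70,190))
    for c in cv2.findContours(m&mk,cv2.RETR_EXTERNAL,cv2.CHAIN_APPROX_NONE)[0]:
        if cv2.contourArea(c)>100: print(n,'trough light',cv2.boundingRect(c),wrect(im,c,.075))
# lamp base pixel from pics
for u,v in ((338/1.5,160/1.5),): print('lampT',onz(T,u,v,0),tost(onz(T,u,v,0)), onz(T,318/1.5,70/1.5,.3))
for u,v in ((289/1.5,248/1.5),): print('lampS',onz(S,u,v,0), onz(S,268/1.5,114/1.5,.3))
# white handle
for c in blobs(T,(0,0,165),(180,60,255)):
    if cv2.boundingRect(c)[0]==370: print('wh',wrect(T,c,.156))
# orange top in side
m=cv2.inRange(hsv(S),(4,150,190),(18,255,255));m[:, :300]=0
for c in cv2.findContours(m,cv2.RETR_EXTERNAL,cv2.CHAIN_APPROX_NONE)[0]:
    if cv2.contourArea(c)>8: print('orS',cv2.boundingRect(c),wrect(S,c,.156))
E
python3 m2.py
```

```text
T pl [-96. -81.] [101.  81.]
T ye [-220.  -76.] [-96.  86.]
T strip (array([514., -33.]), array([54., 11.]), 75.5) st [-55. -26.] [-62. -53.] [-48.   1.]
T strip (array([579., -16.]), array([13., 54.]), 83.3) st [ 1. 12.] [-26.   1.] [27. 23.]
T strip (array([601., -64.]), array([54., 14.]), 69.3) st [ 38. -26.] [ 30. -53.] [44.  1.]
T trough all (74, 180, 64, 41) (array([502., 282.]), array([ 72., 137.]), 20.1)
T trough light (74, 180, 56, 41) (array([504., 290.]), array([ 63., 123.]), 20.5)
S pl [-95. -80.] [100.  77.]
S ye [-204.  -89.] [-95.  73.]
S strip (array([513., -32.]), array([62., 24.]), 74.0) st [-56. -25.] [-70. -57.] [-42.   5.]
S strip (array([590., -39.]), array([ 60., 104.]), 29.0) st [19. -6.] [-37. -56.] [50. 28.]
S trough all (124, 243, 62, 71) (array([486., 296.]), array([ 94., 143.]), 20.4)
S trough light (124, 243, 62, 71) (array([486., 296.]), array([ 94., 143.]), 20.1)
lampT [0.76604507 0.00314738 0.        ] [171.35427876  91.73802602] [0.76554205 0.00362909 0.3       ]
lampS [ 7.68753549e-01 -6.92442474e-05  0.00000000e+00] [0.76078265 0.00477278 0.3       ]
wh (array([ 441., -338.]), array([18., 35.]), 25.4)
orS (321, 113, 8, 8) (array([ 538., -289.]), array([15., 35.]), 24.4)
```

>>> step_arm:
  moves:
    - {"dx": 4,"dy": -1.5,"dz": 0,"rx": 0,"ry": 0,"rz": -9.5}
    - {"dx": 8,"dy": -3,"dz": 0,"rx": 0,"ry": 0,"rz": -19}
    - {"dx": 12,"dy": -4.5,"dz": 0,"rx": 0,"ry": 0,"rz": -28.5}
    - {"dx": 16,"dy": -6,"dz": 0,"rx": 0,"ry": 0,"rz": -38}
    - {"dx": 20,"dy": -7.5,"dz": 0,"rx": 0,"ry": 0,"rz": -47.5}
  jaw: 4.5
  grip_force: 80

```text
time: 0.72
ee_pos: [0.3965, -0.4299, 0.2449]
eef_rot: [-3.141, -0.0, 1.228]
ft_force: [0.9, -1.0, -0.1]
gripper_width: 0.0451
```

```bash
cat > go.py <<'E'
import sys
from h import *
from scipy.spatial.transform import Rotation as Ro
s=arm.read_state(); p=s['ee_pos'];r=s['eef_rot']
print('t',round(s['time'],2),'p',p.round(4),'rpy deg',np.degrees(r).round(2),'F',s['ft_force'].round(1),'w',round(s['gripper_width'],4),'q',s['qpos'].round(2))
if len(sys.argv)>1:
    x,y,z,yaw=map(float,sys.argv[1:5])
    R=Ro.from_euler('xyz',r).as_matrix()
    Rt=Ro.from_euler('xyz',[180,0,yaw],degrees=True).as_matrix()
    d=R.T@(np.array([x,y,z])-p)*100; w=Ro.from_matrix(R.T@Rt).as_rotvec(degrees=True)
    print('d cm',d.round(2),'rot',w.round(1))
E
python3 go.py .539 -.289 .245 115.8
```

```text
t 0.72 p [ 0.3965 -0.4299  0.2449] rpy deg [-1.7996e+02 -2.0000e-02  7.0380e+01] F [ 0.9 -1.  -0.1] w 0.0451 q [ 0.94  0.31 -0.21  1.48  0.06  1.36  0.38]
d cm [ 1.806e+01  8.690e+00 -1.000e-02] rot [ -0.   -0.  -45.4]
```

>>> step_arm:
  moves:
    - {"dx": 3.6,"dy": 1.7,"dz": 0,"rx": 0,"ry": 0,"rz": -9.1}
    - {"dx": 7.2,"dy": 3.5,"dz": 0,"rx": 0,"ry": 0,"rz": -18.2}
    - {"dx": 10.8,"dy": 5.2,"dz": 0,"rx": 0,"ry": 0,"rz": -27.2}
    - {"dx": 14.5,"dy": 7.0,"dz": 0,"rx": 0,"ry": 0,"rz": -36.3}
    - {"dx": 18.1,"dy": 8.7,"dz": 0,"rx": 0,"ry": 0,"rz": -45.4}

```text
time: 1.35
ee_pos: [0.5399, -0.2895, 0.2448]
eef_rot: [-3.141, -0.001, 2.02]
ft_force: [0.9, -0.5, 0.5]
gripper_width: 0.0451
```

```bash
python3 go.py .539 -.289 .121 115.8
```

```text
t 1.35 p [ 0.5399 -0.2895  0.2448] rpy deg [-1.7998e+02 -4.0000e-02  1.1576e+02] F [ 0.9 -0.5  0.5] w 0.0451 q [ 0.74  0.39 -0.41  1.39  0.15  1.39  0.78]
d cm [ 0.08 -0.05 12.38] rot [-0. -0. -0.]
```

>>> step_arm:
  moves:
    - {"dx": 0.1,"dy": -0.05,"dz": 2.5,"rx": 0,"ry": 0,"rz": 0}
    - {"dx": 0.1,"dy": -0.05,"dz": 5,"rx": 0,"ry": 0,"rz": 0}
    - {"dx": 0.1,"dy": -0.05,"dz": 7.5,"rx": 0,"ry": 0,"rz": 0}
    - {"dx": 0.1,"dy": -0.05,"dz": 10,"rx": 0,"ry": 0,"rz": 0}
    - {"dx": 0.1,"dy": -0.05,"dz": 12.4,"rx": 0,"ry": 0,"rz": 0}

```text
time: 1.98
ee_pos: [0.5396, -0.2903, 0.1231]
eef_rot: [3.14, 0.003, 2.015]
ft_force: [-4.6, 19.7, 134.4]
gripper_width: 0.045
```

```bash
python3 go.py .539 -.289 .121 115.8; python3 - <<'E'
from h import *
a=np.array(arm.get_image('top')['pixels']);b=np.array(arm.get_image('side')['pixels'])
cv2.imwrite('pics/g1.png',np.hstack([cv2.resize(a[145:265,290:410],(400,400),interpolation=cv2.INTER_CUBIC),cv2.resize(b[65:185,280:400],(400,400),interpolation=cv2.INTER_CUBIC)]))
E
```

```text
t 1.98 p [ 0.5396 -0.2903  0.1231] rpy deg [1.7990e+02 1.5000e-01 1.1547e+02] F [ -4.6  19.7 134.4] w 0.045 q [ 0.74  0.47 -0.4   1.56  0.19  1.15  0.74]
d cm [0.14 0.   0.21] rot [ 0.1  0.2 -0.3]
```

View pics/g1.png

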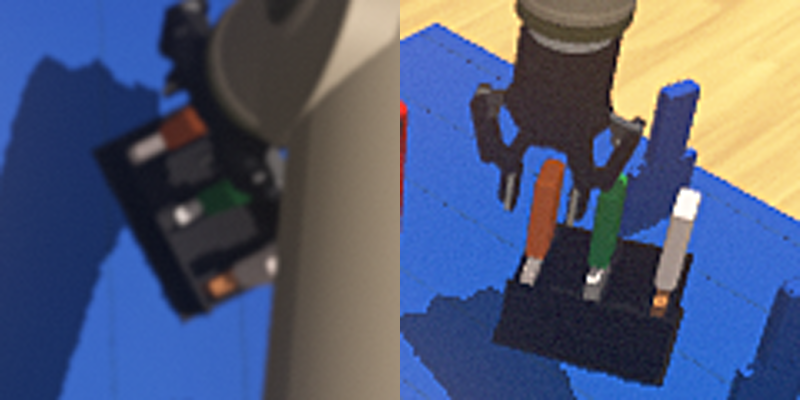

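>>> step_arm:
  moves:
    - {"dx": 0,"dy": 0,"dz": -1.5,"rx": 0,"ry": 0,"rz": 0}
    - {"dx": 0,"dy": 0,"dz": -1.5,"rx": 0,"ry": 0,"rz": 0}
    - {"dx": 0,"dy": 0,"dz": -1.5,"rx": 0,"ry": 0,"rz": 0}
    - {"dx": 0,"dy": 0,"dz": -1.5,"rx": 0,"ry": 0,"rz": 0}
    - {"dx": 0,"dy": 0,"dz": -1.5,"rx": 0,"ry": 0,"rz": 0}

```text
time: 2.7
ee_pos: [0.5381, -0.2899, 0.1358]
eef_rot: [-3.141, -0.001, 2.015]
ft_force: [-0.3, -0.9, -0.5]
gripper_width: 0.0449
```

```bash
python3 go.py .539 -.289 .135 115.8; python3 - <<'E'
from h import *
b=np.array(arm.get_image('side')['pixels'])
cv2.imwrite('pics/g2.png',cv2.resize(b[65:185,280:400],(600,600),interpolation=cv2.INTER_CUBIC))
E
```

```text
t 2.7 p [ 0.5381 -0.2899  0.1358] rpy deg [-1.7997e+02 -5.0000e-02  1.1546e+02] F [-0.3 -0.9 -0.5] w 0.0449 q [ 0.74  0.46 -0.4   1.54  0.19  1.18  0.75]
d cm [0.04 0.12 0.08] rot [-0.  -0.  -0.3]
```

View pics/g2.png

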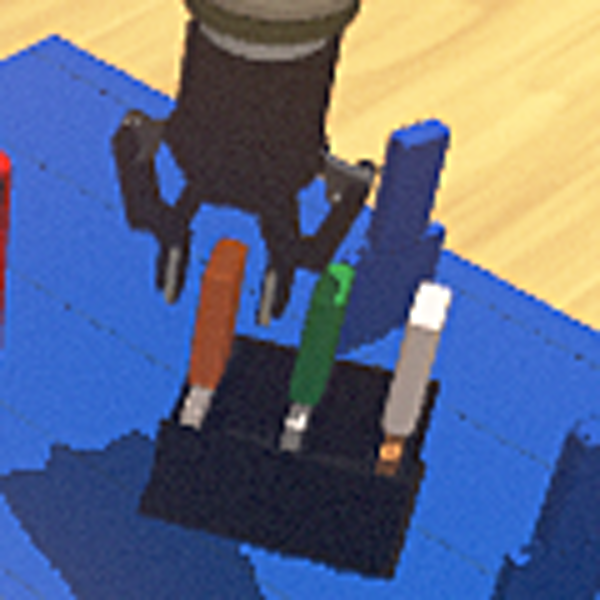

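Force is back to zero, both neighbours still stand, and the fingers straddle the orange handle (crop ~170-270, 240-320). Closing.

>>> step_arm:
  moves:
    - {"dx": 0,"dy": 0.1,"dz": 0,"rx": 0,"ry": 0,"rz": 0}
    - {"dx": 0,"dy": 0.1,"dz": 0,"rx": 0,"ry": 0,"rz": 0}
    - {"dx": 0,"dy": 0.1,"dz": 0,"rx": 0,"ry": 0,"rz": 0}
    - {"dx": 0,"dy": 0.1,"dz": 0,"rx": 0,"ry": 0,"rz": 0}
    - {"dx": 0,"dy": 0.1,"dz": 0,"rx": 0,"ry": 0,"rz": 0}
  jaw: 1.0
  grip_force: 80

```text
time: 3.38
ee_pos: [0.5394, -0.2895, 0.1364]
eef_rot: [3.141, 0.0, 2.015]
ft_force: [0.8, 0.2, 1.4]
gripper_width: 0.0172
```

```bash
python3 go.py .539 -.289 .25 115.8
```

```text
t 3.38 p [ 0.5394 -0.2895  0.1364] rpy deg [1.7998e+02 1.0000e-02 1.1547e+02] F [0.8 0.2 1.4] w 0.0172 q [ 0.74  0.46 -0.4   1.54  0.19  1.18  0.75]
d cm [ 6.000e-02 -1.000e-02 -1.136e+01] rot [ 0.   0.  -0.3]
```

>>> step_arm:
  moves:
    - {"dx": 0,"dy": 0.1,"dz": -1.5,"rx": 0,"ry": 0,"rz": 0}
    - {"dx": 0,"dy": 0.1,"dz": -4,"rx": 0,"ry": 0,"rz": 0}
    - {"dx": 0,"dy": 0.1,"dz": -7,"rx": 0,"ry": 0,"rz": 0}
    - {"dx": 0,"dy": 0.1,"dz": -10,"rx": 0,"ry": 0,"rz": 0}
    - {"dx": 0,"dy": 0.1,"dz": -13,"rx": 0,"ry": 0,"rz": 0}

```text
time: 4.0
ee_pos: [0.54, -0.2889, 0.2682]
eef_rot: [3.141, 0.0, 2.015]
ft_force: [0.6, -0.4, -1.7]
gripper_width: 0.0172
```

```bash
python3 -c "
from st import *
print(tow(70,-22),tow(-115,-22),tow(70,38))"; python3 go.py .633 -.071 .27 70.7; python3 - <<'E'
from h import *
a=np.array(arm.get_image('top')['pixels']);b=np.array(arm.get_image('side')['pixels'])
cv2.imwrite('pics/g3.png',np.hstack([cv2.resize(a[145:265,290:410],(400,400),interpolation=cv2.INTER_CUBIC),cv2.resize(b[35:185,250:400],(400,400),interpolation=cv2.INTER_CUBIC)]))
E
```

```text
[ 0.63279475 -0.07069963] [ 0.45819157 -0.00955447] [ 0.65262561 -0.01407157]
t 4.0 p [ 0.54   -0.2889  0.2682] rpy deg [1.7998e+02 1.0000e-02 1.1547e+02] F [ 0.6 -0.4 -1.7] w 0.0172 q [ 0.74  0.38 -0.41  1.35  0.15  1.44  0.78]
d cm [15.68 17.76 -0.18] rot [ 0.   0.  44.8]
```

View pics/g3.png

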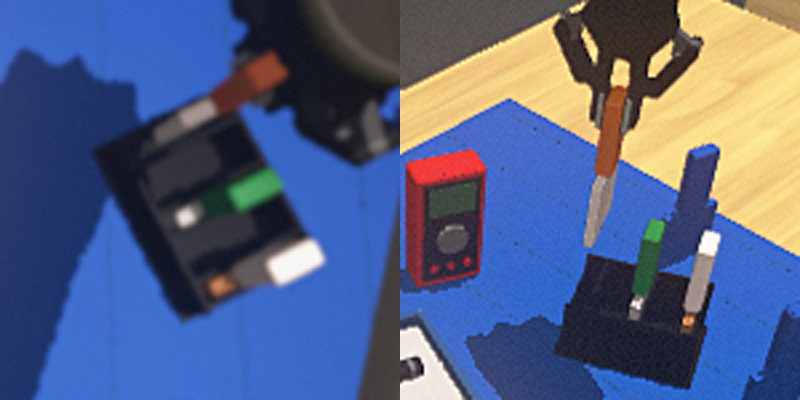

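The scraper hangs straight in the jaws (side crop 590-625, 90-245), and the green and white tools still stand. Now to the plate.

>>> step_arm:
  moves:
    - {"dx": 3.1,"dy": 3.6,"dz": 0,"rx": 0,"ry": 0,"rz": 9}
    - {"dx": 6.3,"dy": 7.1,"dz": 0,"rx": 0,"ry": 0,"rz": 18}
    - {"dx": 9.4,"dy": 10.7,"dz": 0,"rx": 0,"ry": 0,"rz": 27}
    - {"dx": 12.5,"dy": 14.2,"dz": 0,"rx": 0,"ry": 0,"rz": 36}
    - {"dx": 15.7,"dy": 17.8,"dz": 0,"rx": 0,"ry": 0,"rz": 44.8}

```text
time: 4.72
ee_pos: [0.6335, -0.0696, 0.2659]
eef_rot: [-3.141, 0.0, 1.228]
ft_force: [0.6, -0.5, -1.6]
gripper_width: 0.0169
```

```bash
python3 go.py .633 -.071 .185 70.7; python3 - <<'E'
from h import *
a=np.array(arm.get_image('top')['pixels']);b=np.array(arm.get_image('side')['pixels'])
cv2.imwrite('pics/g4.png',np.hstack([cv2.resize(a[70:290,150:370],(400,400),interpolation=cv2.INTER_CUBIC),cv2.resize(b[85:285,170:370],(400,400),interpolation=cv2.INTER_CUBIC)]))
E
```

```text
t 4.72 p [ 0.6335 -0.0696  0.2659] rpy deg [-1.7995e+02  2.0000e-02  7.0350e+01] F [ 0.6 -0.5 -1.6] w 0.0169 q [ 0.32  0.43 -0.37  1.28  0.15  1.46 -0.39]
d cm [-0.15  0.01  8.09] rot [-0.   0.  -0.4]
```

View pics/g4.png

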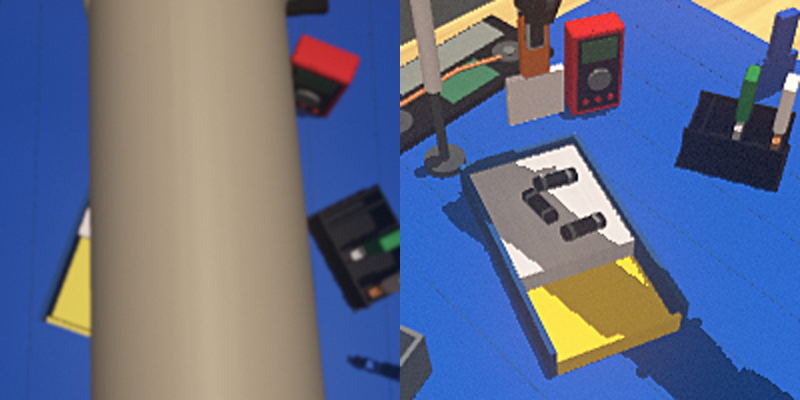

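```bash
python3 - <<'E'
from m import *
c,s=np.cos(np.radians(70.35)),np.sin(np.radians(70.35))
for k in (-.0375,.0375):
  for z in (.136,.206):
    p=proj(S,[.6335+k*c,-.0696+k*s,z]);print((p-[170,85])*2)
E
```

```text
[166.73293646 105.57404187]
[166.70640535  61.98195819]
[112.75981351 120.43176332]
[109.85593314  76.71689696]
```

```bash
python3 - <<'E'
from h import *
im=arm.get_image('side');b=np.array(im['pixels'])[95:155,210:270]
cv2.imwrite('pics/g5.png',cv2.resize(b,(600,600),interpolation=cv2.INTER_CUBIC))
c,s=np.cos(np.radians(70.35)),np.sin(np.radians(70.35))
for f in (-.005,.005):
 for k in (-.0375,.0375):
  for z in (.136,.206):
    p=proj(im,[.6335+k*c+f*s,-.0696+k*s-f*c,z]);print(f,k,z,((p-[210,95])*10).round())
E
```

```text
-0.005 -0.0375 0.136 [441. 439.]
-0.005 -0.0375 0.206 [441. 221.]
-0.005 0.0375 0.136 [171. 514.]
-0.005 0.0375 0.206 [156. 295.]
0.005 -0.0375 0.136 [426. 416.]
0.005 -0.0375 0.206 [426. 199.]
0.005 0.0375 0.136 [157. 490.]
0.005 0.0375 0.206 [142. 272.]
```

View pics/g5.png

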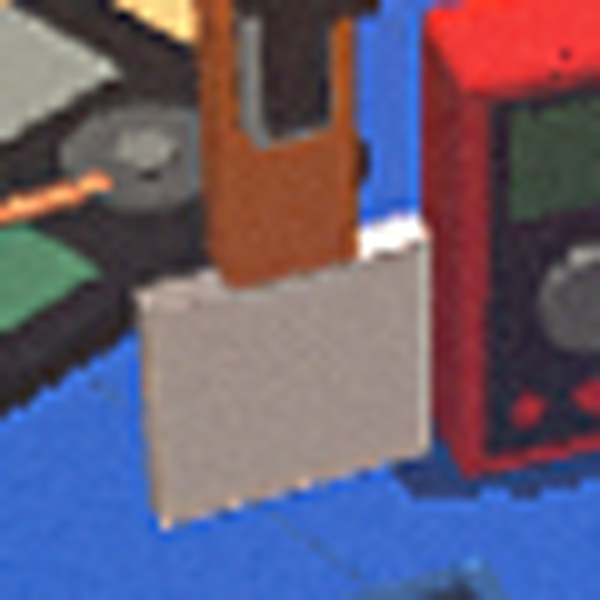

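>>> step_arm:
  moves:
    - {"dx": -0.1,"dy": 0,"dz": 3,"rx": 0,"ry": 0,"rz": -0.4}
    - {"dx": -0.1,"dy": 0,"dz": 6,"rx": 0,"ry": 0,"rz": -0.4}
    - {"dx": -0.1,"dy": 0,"dz": 8,"rx": 0,"ry": 0,"rz": -0.4}
    - {"dx": -0.1,"dy": 0,"dz": 9,"rx": 0,"ry": 0,"rz": -0.4}
    - {"dx": -0.1,"dy": 0,"dz": 9.4,"rx": 0,"ry": 0,"rz": -0.4}

```text
time: 5.5
ee_pos: [0.6328, -0.0724, 0.172]
eef_rot: [-3.141, 0.0, 1.24]
ft_force: [-0.2, 0.2, -0.5]
gripper_width: 0.0172
```

```bash
python3 go.py .458 -.0096 .172 70.7; python3 - <<'E'
from h import *
im=arm.get_image('side');b=np.array(im['pixels'])[130:230,190:320]
cv2.imwrite('pics/g6.png',cv2.resize(b,(780,600),interpolation=cv2.INTER_CUBIC))
E
```

```text
t 5.5 p [ 0.6328 -0.0724  0.172 ] rpy deg [-1.7997e+02  1.0000e-02  7.1040e+01] F [-0.2  0.2 -0.5] w 0.0172 q [ 0.33  0.48 -0.37  1.43  0.18  1.27 -0.39]
d cm [ 2.600e-01 -1.857e+01  1.000e-02] rot [-0.   0.   0.3]
```

View pics/g6.png

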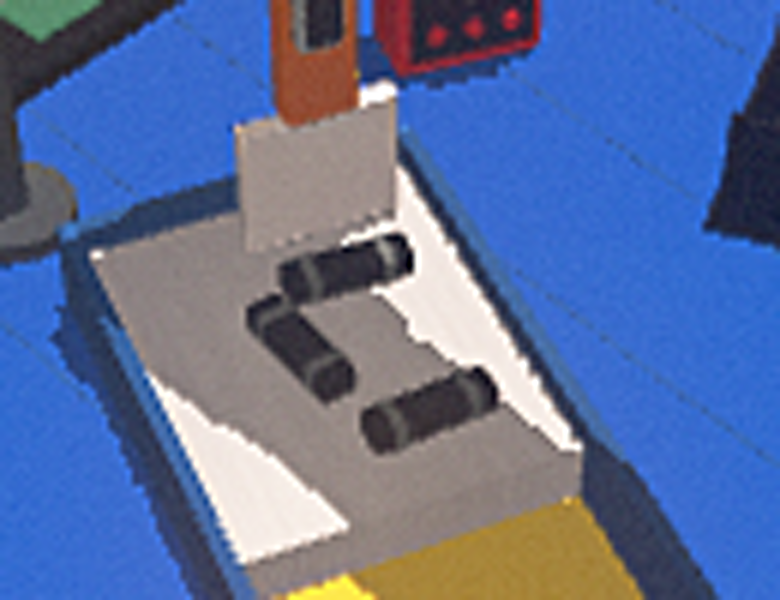

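>>> step_arm:
  moves:
    - {"dx": 0.1,"dy": -1.2,"dz": 0.1,"rx": 0,"ry": 0,"rz": 0.3}
    - {"dx": 0.1,"dy": -2.4,"dz": 0.1,"rx": 0,"ry": 0,"rz": 0.3}
    - {"dx": 0.2,"dy": -3.6,"dz": 0.1,"rx": 0,"ry": 0,"rz": 0.3}
    - {"dx": 0.2,"dy": -4.8,"dz": 0.1,"rx": 0,"ry": 0,"rz": 0.3}
    - {"dx": 0.2,"dy": -6,"dz": 0.1,"rx": 0,"ry": 0,"rz": 0.3}

```text
time: 6.18
ee_pos: [0.5763, -0.0501, 0.1717]
eef_rot: [3.141, -0.0, 1.235]
ft_force: [-0.5, -0.9, -1.3]
gripper_width: 0.0172
```

```bash
cat > look.py <<'E'
import sys
from h import *
im=arm.get_image('side');b=np.array(im['pixels'])[140:280,190:340]
cv2.imwrite(f'pics/{sys.argv[1]}.png',cv2.resize(b,(640,600),interpolation=cv2.INTER_CUBIC))
E
python3 go.py .458 -.0096 .171 70.7; python3 look.py p1
```

```text
t 6.17 p [ 0.5763 -0.0501  0.1717] rpy deg [179.96  -0.    70.77] F [-0.5 -0.9 -1.3] w 0.0172 q [ 0.34  0.36 -0.39  1.6   0.14  1.22 -0.41]
d cm [ -0.07 -12.5    0.06] rot [ 0.  -0.   0.1]
```

View pics/p1.png

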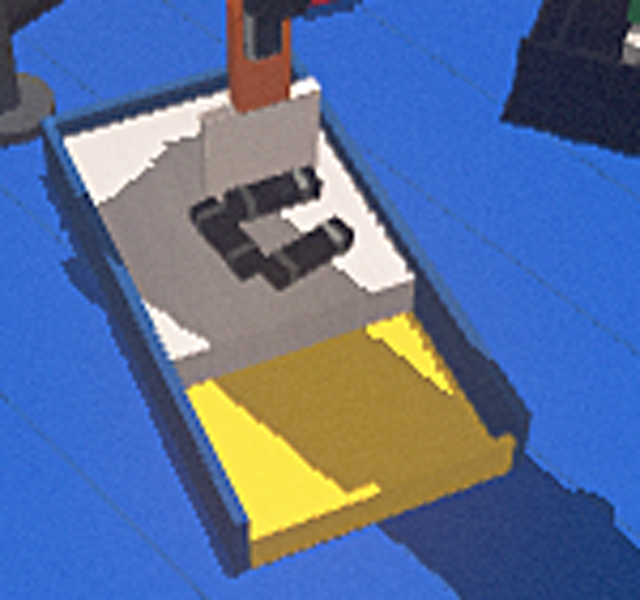

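Strip 3 lies against the blade, and strip 2 has come up against strip 1. Continuing.

>>> step_arm:
  moves:
    - {"dx": 0,"dy": -1.2,"dz": 0,"rx": 0,"ry": 0,"rz": 0}
    - {"dx": 0,"dy": -2.4,"dz": 0,"rx": 0,"ry": 0,"rz": 0}
    - {"dx": 0,"dy": -3.6,"dz": 0,"rx": 0,"ry": 0,"rz": 0}
    - {"dx": 0,"dy": -4.8,"dz": 0,"rx": 0,"ry": 0,"rz": 0}
    - {"dx": 0,"dy": -6,"dz": 0,"rx": 0,"ry": 0,"rz": 0}

```text
time: 6.85
ee_pos: [0.5195, -0.0303, 0.1713]
eef_rot: [-3.141, -0.0, 1.235]
ft_force: [0.7, 0.3, -0.6]
gripper_width: 0.0173
```

```bash
python3 go.py .458 -.0096 .171 70.7; python3 look.py p2
```

```text
t 6.85 p [ 0.5195 -0.0303  0.1713] rpy deg [-179.99   -0.     70.77] F [ 0.7  0.3 -0.6] w 0.0173 q [ 0.36  0.24 -0.41  1.75  0.1   1.18 -0.42]
d cm [-0.07 -6.49  0.03] rot [-0.  -0.   0.1]
```

View pics/p2.png

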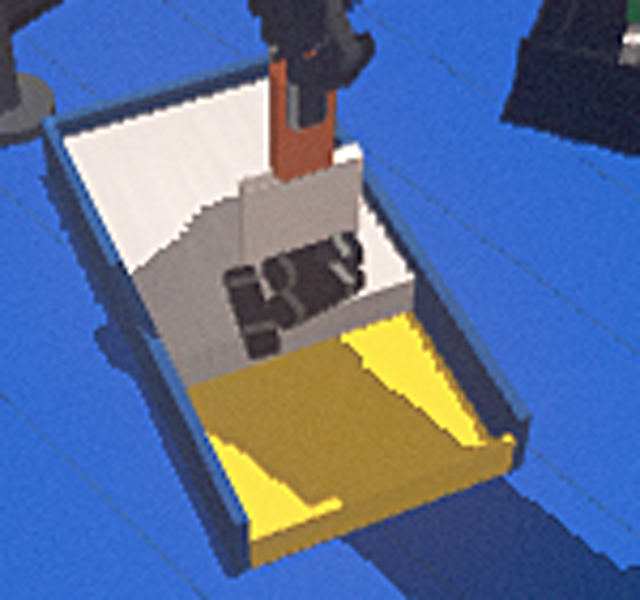

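>>> step_arm:
  moves:
    - {"dx": 0.3,"dy": -1.0,"dz": 0,"rx": 0,"ry": 0,"rz": 0}
    - {"dx": 0.6,"dy": -2.0,"dz": 0,"rx": 0,"ry": 0,"rz": 0}
    - {"dx": 0.9,"dy": -3.0,"dz": 0,"rx": 0,"ry": 0,"rz": 0}
    - {"dx": 1.0,"dy": -4.2,"dz": 0,"rx": 0,"ry": 0,"rz": 0}
    - {"dx": 1.0,"dy": -5.4,"dz": 0,"rx": 0,"ry": 0,"rz": 0}

```text
time: 7.52
ee_pos: [0.4718, -0.0029, 0.1713]
eef_rot: [-3.141, -0.0, 1.235]
ft_force: [0.3, 0.4, -1.1]
gripper_width: 0.017
```

```bash
python3 go.py .458 -.0096 .171 70.7; python3 look.py p3
```

```text
t 7.53 p [ 0.4718 -0.0029  0.1713] rpy deg [-179.99   -0.     70.78] F [ 0.3  0.4 -1.1] w 0.017 q [ 0.35  0.13 -0.44  1.86  0.06  1.16 -0.45]
d cm [-1.08 -1.08  0.03] rot [-0.  -0.   0.1]
```

View pics/p3.png

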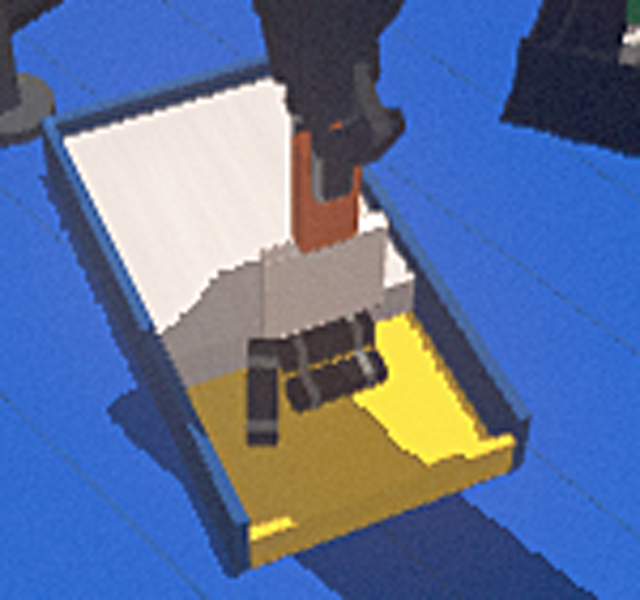

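>>> step_arm:
  moves:
    - {"dx": 0.3,"dy": -0.5,"dz": 0,"rx": 0,"ry": 0,"rz": 0}
    - {"dx": 0.6,"dy": -1.0,"dz": 0,"rx": 0,"ry": 0,"rz": 0}
    - {"dx": 0.9,"dy": -1.5,"dz": 0,"rx": 0,"ry": 0,"rz": 0}
    - {"dx": 1.0,"dy": -2.0,"dz": 0,"rx": 0,"ry": 0,"rz": 0}
    - {"dx": 1.0,"dy": -2.5,"dz": 0,"rx": 0,"ry": 0,"rz": 0}

```text
time: 8.2
ee_pos: [0.452, 0.0145, 0.1713]
eef_rot: [-3.141, -0.0, 1.235]
ft_force: [0.1, 0.8, -1.3]
gripper_width: 0.0172
```

```bash
python3 go.py .458 -.0096 .171 70.7; python3 look.py p4
```

```text
t 8.2 p [0.452  0.0145 0.1713] rpy deg [-1.7999e+02 -1.0000e-02  7.0780e+01] F [ 0.1  0.8 -1.3] w 0.0172 q [ 0.33  0.09 -0.46  1.91  0.04  1.15 -0.48]
d cm [-2.08  1.36  0.03] rot [-0.  -0.   0.1]
```

View pics/p4.png

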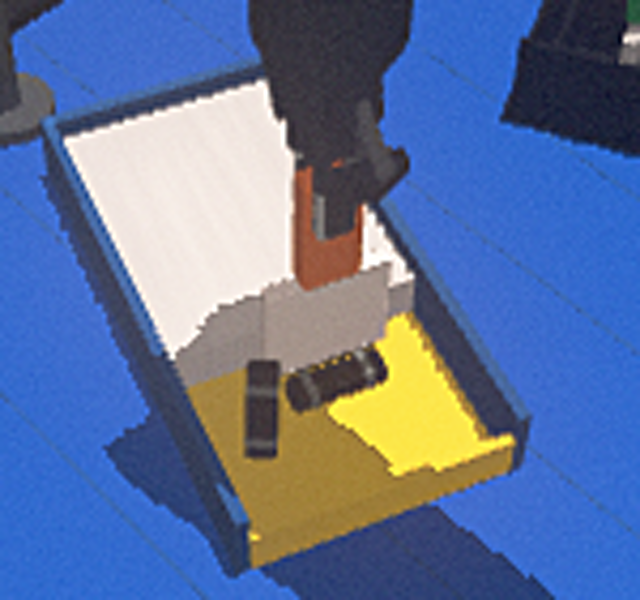

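>>> step_arm:
  moves:
    - {"dx": 0,"dy": 0,"dz": -2,"rx": 0,"ry": 0,"rz": 0}
    - {"dx": 0,"dy": 0,"dz": -4,"rx": 0,"ry": 0,"rz": 0}
    - {"dx": 0,"dy": 0,"dz": -6,"rx": 0,"ry": 0,"rz": 0}
    - {"dx": 0,"dy": 0,"dz": -8,"rx": 0,"ry": 0,"rz": 0}
    - {"dx": 0,"dy": 0,"dz": -10,"rx": 0,"ry": 0,"rz": 0}

```text
time: 8.88
ee_pos: [0.4522, 0.0142, 0.272]
eef_rot: [3.142, -0.0, 1.235]
ft_force: [0.7, 0.1, -1.1]
gripper_width: 0.0169
```

```bash
python3 go.py .504 .290 .271 110.5; python3 look.py p5
```

```text
t 8.88 p [0.4522 0.0142 0.272 ] rpy deg [180.    -0.    70.75] F [ 0.7  0.1 -1.1] w 0.0169 q [ 0.35  0.02 -0.45  1.75  0.01  1.37 -0.44]
d cm [27.75 -4.2   0.1 ] rot [  0.    0.  -39.7]
```

View pics/p5.png

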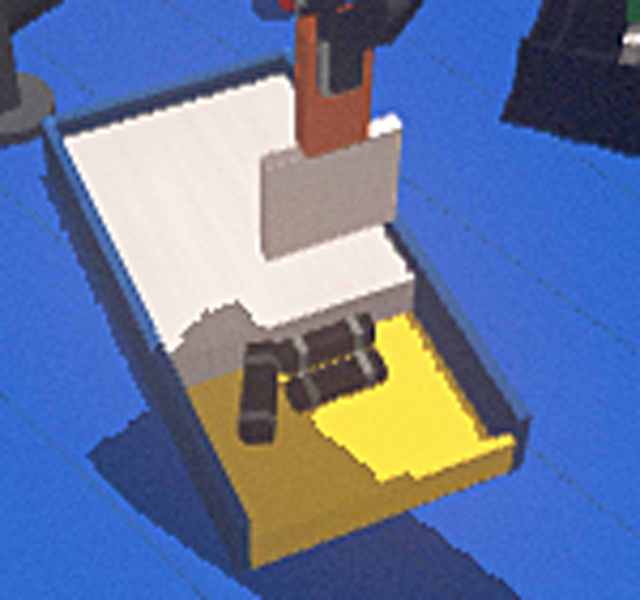

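>>> step_arm:
  moves:
    - {"dx": 4,"dy": -0.6,"dz": 0,"rx": 0,"ry": 0,"rz": -6}
    - {"dx": 9,"dy": -1.4,"dz": 0,"rx": 0,"ry": 0,"rz": -13}
    - {"dx": 14,"dy": -2.1,"dz": 0,"rx": 0,"ry": 0,"rz": -20}
    - {"dx": 19,"dy": -2.9,"dz": 0,"rx": 0,"ry": 0,"rz": -27}
    - {"dx": 24,"dy": -3.6,"dz": 0,"rx": 0,"ry": 0,"rz": -35}

```text
time: 9.55
ee_pos: [0.4976, 0.254, 0.2709]
eef_rot: [3.142, 0.0, 1.85]
ft_force: [0.2, 0.0, 0.3]
gripper_width: 0.0169
```

```bash
python3 go.py .504 .290 .271 110.5; python3 - <<'E'
from h import *
a=arm.get_image('top');b=arm.get_image('side')
cv2.imwrite('pics/q1.png',np.hstack([cv2.resize(np.array(a['pixels'])[110:280,60:290],(400,300),interpolation=cv2.INTER_CUBIC),cv2.resize(np.array(b['pixels'])[100:340,100:340],(400,300),interpolation=cv2.INTER_CUBIC)]))
cv2.imwrite('pics/q2.png',cv2.resize(np.array(b['pixels'])[195:285,225:345],(800,600),interpolation=cv2.INTER_CUBIC))
E
```

```text
t 9.55 p [0.4976 0.254  0.2709] rpy deg [180.     0.   105.97] F [0.2 0.  0.3] w 0.0169 q [ 0.02  0.3  -0.68  1.49  0.19  1.42 -0.4 ]
d cm [ 3.28  1.61 -0.01] rot [ 0.   0.  -4.5]
```

View pics/q1.png

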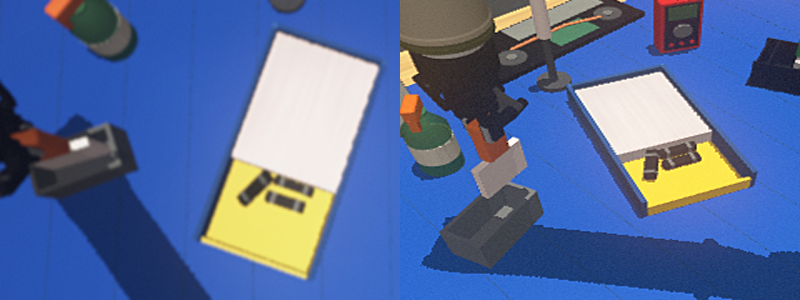

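View pics/q2.png

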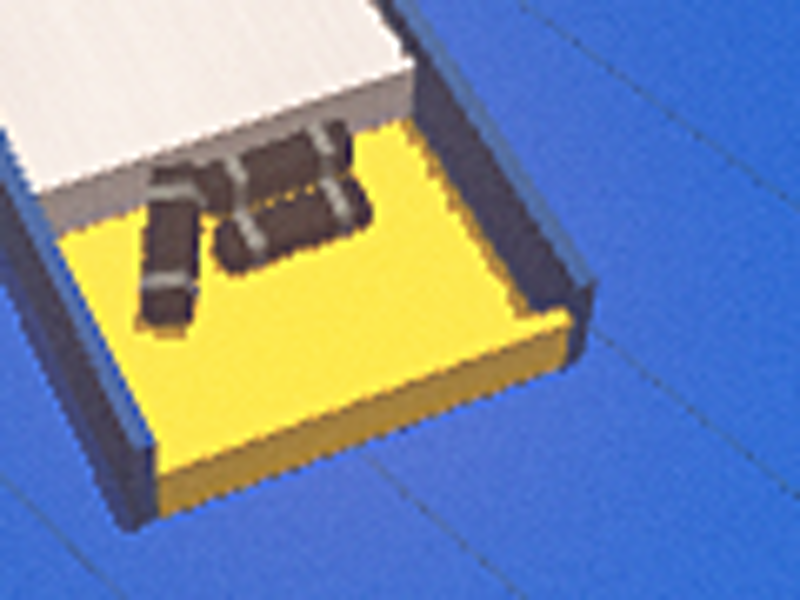

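All three strips lie in the tray (top crop ~240-310, 170-210) and the plate is bare. Now aligning over the trough.

>>> step_arm:
  moves:
    - {"dx": 1.6,"dy": 0.8,"dz": 0,"rx": 0,"ry": 0,"rz": -2.2}
    - {"dx": 3.3,"dy": 1.6,"dz": 0,"rx": 0,"ry": 0,"rz": -4.5}
    - {"dx": 3.3,"dy": 1.6,"dz": 0,"rx": 0,"ry": 0,"rz": -4.5}
    - {"dx": 3.3,"dy": 1.6,"dz": 2,"rx": 0,"ry": 0,"rz": -4.5}
    - {"dx": 3.3,"dy": 1.6,"dz": 4,"rx": 0,"ry": 0,"rz": -4.5}

```text
time: 10.28
ee_pos: [0.5042, 0.2882, 0.2311]
eef_rot: [3.141, 0.0, 1.923]
ft_force: [-0.7, 0.0, -1.1]
gripper_width: 0.0171
```

```bash
python3 go.py .504 .290 .143 110.5; python3 - <<'E'
from h import *
a=arm.get_image('top');b=arm.get_image('side')
cv2.imwrite('pics/r1.png',np.hstack([cv2.resize(np.array(a['pixels'])[150:250,50:150],(400,400),interpolation=cv2.INTER_CUBIC),cv2.resize(np.array(b['pixels'])[195:325,100:230],(400,400),interpolation=cv2.INTER_CUBIC)]))
E
```

```text
t 10.28 p [0.5042 0.2882 0.2311] rpy deg [1.7995e+02 3.0000e-02 1.1019e+02] F [-0.7  0.  -1.1] w 0.0171 q [-0.04  0.37 -0.69  1.5   0.24  1.36 -0.4 ]
d cm [0.18 0.03 8.81] rot [ 0.   0.  -0.3]
```

View pics/r1.png

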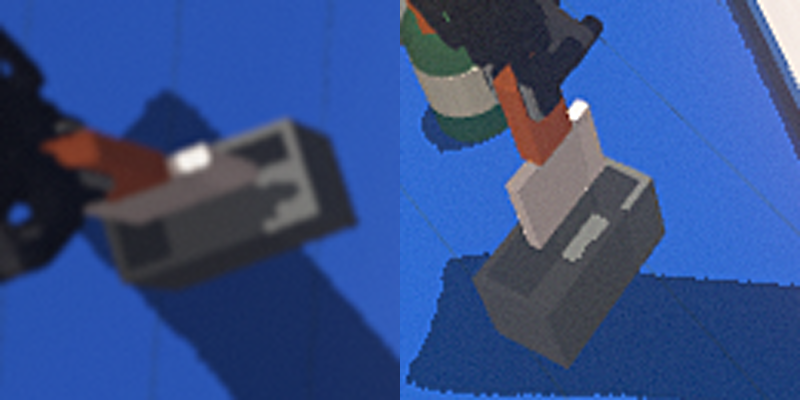

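>>> step_arm:
  moves:
    - {"dx": 0.2,"dy": 0,"dz": 2,"rx": 0,"ry": 0,"rz": -0.3}
    - {"dx": 0.2,"dy": 0,"dz": 4,"rx": 0,"ry": 0,"rz": -0.3}
    - {"dx": 0.2,"dy": 0,"dz": 6,"rx": 0,"ry": 0,"rz": -0.3}
    - {"dx": 0.2,"dy": 0,"dz": 7.4,"rx": 0,"ry": 0,"rz": -0.3}
    - {"dx": 0.2,"dy": 0,"dz": 8.3,"rx": 0,"ry": 0,"rz": -0.3}

```text
time: 11.0
ee_pos: [0.5034, 0.2906, 0.1483]
eef_rot: [3.141, 0.0, 1.929]
ft_force: [0.9, -0.6, -0.6]
gripper_width: 0.0169
```

```bash
python3 go.py .504 .290 .138 110.5; python3 - <<'E'
from h import *
a=arm.get_image('top');b=arm.get_image('side')
cv2.imwrite('pics/r2.png',np.hstack([cv2.resize(np.array(a['pixels'])[150:250,50:150],(400,400),interpolation=cv2.INTER_CUBIC),cv2.resize(np.array(b['pixels'])[195:325,100:230],(400,400),interpolation=cv2.INTER_CUBIC)]))
E
```

```text
t 11.0 p [0.5034 0.2906 0.1483] rpy deg [179.98   0.   110.54] F [ 0.9 -0.6 -0.6] w 0.0169 q [-0.06  0.44 -0.68  1.61  0.29  1.2  -0.44]
d cm [-0.08  0.04  1.03] rot [0. 0. 0.]
```

View pics/r2.png

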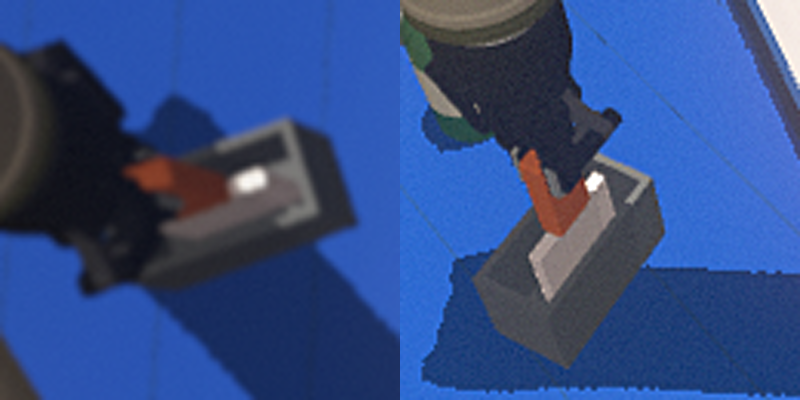

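>>> step_arm:
  moves:
    - {"dx": 0,"dy": 0,"dz": 0.2,"rx": 0,"ry": 0,"rz": 0}
    - {"dx": 0,"dy": 0,"dz": 0.4,"rx": 0,"ry": 0,"rz": 0}
    - {"dx": 0,"dy": 0,"dz": 0.6,"rx": 0,"ry": 0,"rz": 0}
    - {"dx": 0,"dy": 0,"dz": 0.7,"rx": 0,"ry": 0,"rz": 0}
    - {"dx": 0,"dy": 0,"dz": 0.7,"rx": 0,"ry": 0,"rz": 0}

```text
time: 11.72
ee_pos: [0.5031, 0.2907, 0.1413]
eef_rot: [-3.142, -0.0, 1.93]
ft_force: [0.0, 0.6, -1.8]
gripper_width: 0.0172
```

No contact yet; another 3 mm, gently.

>>> step_arm:
  moves:
    - {"dx": 0,"dy": 0,"dz": 0.1,"rx": 0,"ry": 0,"rz": 0}
    - {"dx": 0,"dy": 0,"dz": 0.15,"rx": 0,"ry": 0,"rz": 0}
    - {"dx": 0,"dy": 0,"dz": 0.2,"rx": 0,"ry": 0,"rz": 0}
    - {"dx": 0,"dy": 0,"dz": 0.25,"rx": 0,"ry": 0,"rz": 0}
    - {"dx": 0,"dy": 0,"dz": 0.3,"rx": 0,"ry": 0,"rz": 0}

```text
time: 12.35
ee_pos: [0.5031, 0.2907, 0.1383]
eef_rot: [3.142, -0.0, 1.93]
ft_force: [-0.0, -0.1, -1.4]
gripper_width: 0.0171
```

>>> step_arm:
  moves:
    - {"dx": 0,"dy": 0,"dz": 0.05,"rx": 0,"ry": 0,"rz": 0}
    - {"dx": 0,"dy": 0,"dz": 0.1,"rx": 0,"ry": 0,"rz": 0}
    - {"dx": 0,"dy": 0,"dz": 0.15,"rx": 0,"ry": 0,"rz": 0}
    - {"dx": 0,"dy": 0,"dz": 0.2,"rx": 0,"ry": 0,"rz": 0}
    - {"dx": 0,"dy": 0,"dz": 0.2,"rx": 0,"ry": 0,"rz": 0}

```text
time: 12.98
ee_pos: [0.5032, 0.2908, 0.1365]
eef_rot: [3.141, -0.0, 1.93]
ft_force: [-0.4, -0.6, 0.1]
gripper_width: 0.0165
```

The weight is now off the wrist (Fz −1.4 → 0.1), so the blade rests on the trough floor. Releasing.

>>> step_arm:
  moves:
    - {"dx": 0,"dy": 0,"dz": 0,"rx": 0,"ry": 0,"rz": 0}
    - {"dx": 0,"dy": 0,"dz": 0,"rx": 0,"ry": 0,"rz": 0}
    - {"dx": 0,"dy": 0,"dz": 0,"rx": 0,"ry": 0,"rz": 0}
    - {"dx": 0,"dy": 0,"dz": 0,"rx": 0,"ry": 0,"rz": 0}
    - {"dx": 0,"dy": 0,"dz": 0,"rx": 0,"ry": 0,"rz": 0}
  jaw: 5.5

```text
time: 13.6
ee_pos: [0.5031, 0.2908, 0.1364]
eef_rot: [3.141, -0.0, 1.93]
ft_force: [-0.2, 0.3, 0.4]
gripper_width: 0.055
```

```bash
python3 go.py .504 .290 .28 110.5; python3 - <<'E'
from h import *
a=arm.get_image('top');b=arm.get_image('side')
cv2.imwrite('pics/r3.png',np.hstack([cv2.resize(np.array(a['pixels'])[150:250,50:150],(400,400),interpolation=cv2.INTER_CUBIC),cv2.resize(np.array(b['pixels'])[195:325,100:230],(400,400),interpolation=cv2.INTER_CUBIC)]))
E
```

```text
t 13.6 p [0.5031 0.2908 0.1364] rpy deg [179.99  -0.   110.57] F [-0.2  0.3  0.4] w 0.055 q [-0.06  0.45 -0.67  1.62  0.3   1.18 -0.44]
d cm [ -0.1    0.06 -14.36] rot [ 0.  -0.   0.1]
```

View pics/r3.png

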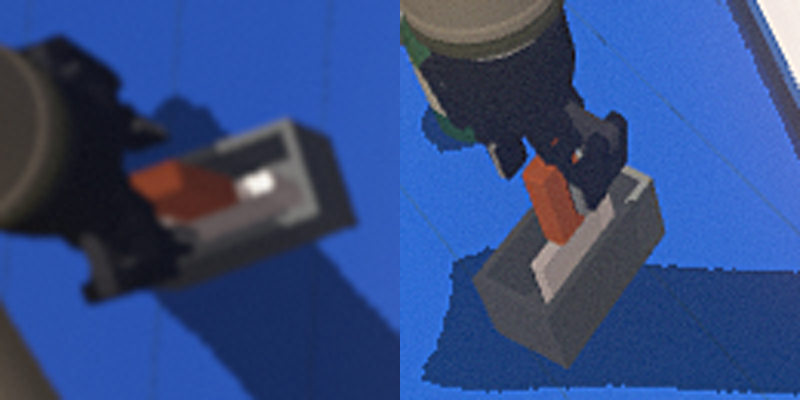

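The scraper stands upright in the trough between open fingers. Lifting straight up.

>>> step_arm:
  moves:
    - {"dx": 0,"dy": 0,"dz": -2,"rx": 0,"ry": 0,"rz": 0}
    - {"dx": 0,"dy": 0,"dz": -5,"rx": 0,"ry": 0,"rz": 0}
    - {"dx": 0,"dy": 0,"dz": -8,"rx": 0,"ry": 0,"rz": 0}
    - {"dx": 0,"dy": 0,"dz": -11,"rx": 0,"ry": 0,"rz": 0}
    - {"dx": 0,"dy": 0,"dz": -14,"rx": 0,"ry": 0,"rz": 0}

```text
time: 14.32
ee_pos: [0.503, 0.2907, 0.2774]
eef_rot: [3.141, 0.0, 1.93]
ft_force: [-0.2, -0.7, 0.4]
gripper_width: 0.0548
```

>>> step_arm:
  moves:
    - {"dx": -4,"dy": 0,"dz": -1,"rx": 0,"ry": 0,"rz": 0}
    - {"dx": -8,"dy": 0,"dz": -1,"rx": 0,"ry": 0,"rz": 0}
    - {"dx": -12,"dy": 0,"dz": -1,"rx": 0,"ry": 0,"rz": 0}
    - {"dx": -14,"dy": 0,"dz": -1,"rx": 0,"ry": 0,"rz": 0}
    - {"dx": -14,"dy": 0,"dz": -1,"rx": 0,"ry": 0,"rz": 0}

```text
time: 14.95
ee_pos: [0.5527, 0.1586, 0.2861]
eef_rot: [-3.141, -0.0, 1.927]
ft_force: [-0.6, 0.1, 0.2]
gripper_width: 0.055
```

```bash
python3 go.py; python3 - <<'E'
from h import *
shot('top','z1');shot('side','z2')
E
```

```text
t 14.95 p [0.5527 0.1586 0.2861] rpy deg [-179.98   -0.    110.42] F [-0.6  0.1  0.2] w 0.055 q [ 0.16  0.32 -0.65  1.42  0.19  1.46 -0.12]
```

View pics/z1.png

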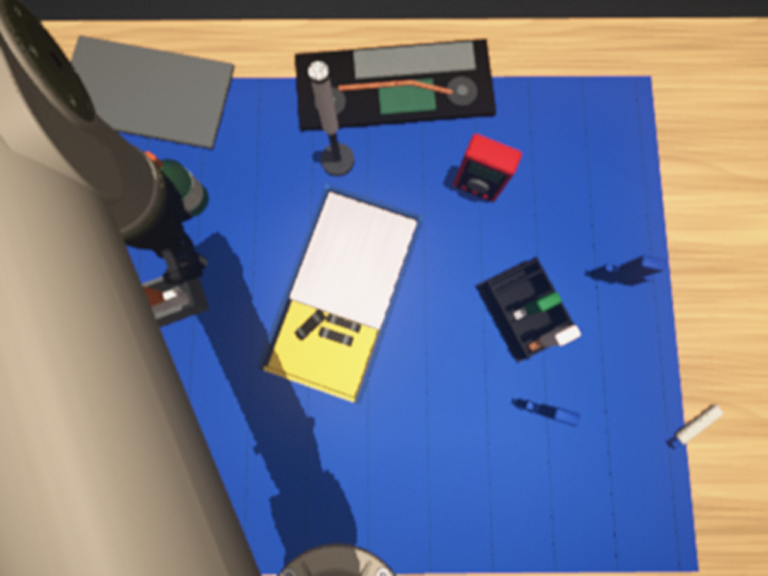

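View pics/z2.png

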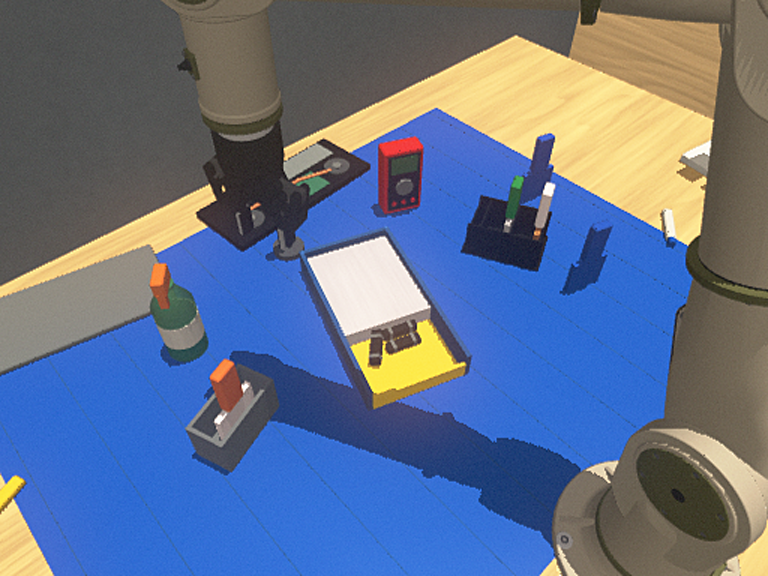

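The scraper stands in the trough (side view 225,400). All three strips are in the tray (390,340) and the plate is bare. The green and white tools, bottle and meter look unmoved, and the gripper is clear of everything.

```bash
python3 - <<'E'
from m import *
im=arm.get_image('side');a=np.array(im['pixels']).astype(int);b=np.array(S['pixels']).astype(int)
for n,(u0,v0,u1,v1) in dict(bottle=(95,172,140,242),meter=(250,88,284,142),green=(335,114,350,160),white=(355,120,370,160)).items():
    print(n,np.abs(a-b)[v0:v1,u0:u1].mean().round(2))
print(arm.hand_in())
E
```

```text
bottle 7.51
meter 6.97
green 7.45
white 7.37
the job is handed in; nothing more can be done
None
```

The job is done and handed in at about 15 s of the 54 s allowed, but **it probably breaks the 120 N wrist-force limit**.

**What went wrong:** on the first approach the gripper's finger linkage came down on the green handle next to the scraper. The wrist force read 134 N, and the same contact probably also broke the 40 N limit on the gripper pressing on something. I backed off 15 mm at once, the force returned to zero, and the green tool stayed upright in its pocket. I then gripped the scraper higher up.

**What I did:** I pulled out the orange scraper and pushed all three strips off the open end with its blade in one sweep. Apart from the approach, the forces I read stayed under 2 N. I then lowered the scraper into the trough until the wrist no longer carried its weight, let go and withdrew.

**Last checks:**
- **Strips:** all three lie in the yellow tray and the plate is bare, seen from both cameras.
- **Scraper:** it stands blade down in the trough, and the gripper is well clear of it.
- **Bystanders:** the two other tools, the bottle and the meter are at the same places in the pictures. Their areas differ from the first side view by a similar small amount (about 7 grey levels), which I take to be image noise.
- **Small disagreement:** the blade's lower edge in the side view was about 3 mm lower than I had calculated. It made no difference to the push or the placing.

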